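# Straightedge flush along the new tile strip

## Robot

A 6-joint arm with a two-finger parallel gripper is mounted at the origin on the work surface. World frame = base frame: x ahead of the robot, y to its left, z up, the work surface at z = 0. Lengths are in mm, angles in rad, forces in N, time in s.
With the tool pointing down it reaches from about 275 to 825 mm from the base axis. Payload 5.2 kg.
Tool frame: the origin (TCP) lies at the very end of the fingers, on their centre line; the grasp point (between the pads) lies 19 mm behind it; z points along the fingers, y is the direction in which the jaws open and shut (so a half turn about z gives the same grasp; the last joint's range is limited). The gripper opens to 93 mm and grips with 3 to 60 N. Pads are 15 mm wide; open, the fingers measure 128 mm over their backs; the gripper's body (75 mm by 188 mm) begins 65 mm behind the grasp point.
Start: joints at [-1.461, 0.259, 1.535, -0, 1.348, -0.203], TCP at [169.269, -523.31, 218.653] pointing down, gripper open.
Joint ranges: [-3.14, 3.14], [-0.91, 2.08], [0.19, 2.58], [-1.22, 4.36], [0.22, 2.71], [-3.12, 3.12]. Speed limits (rad/s): [2.57, 2.57, 3.14, 3.14, 3.14, 3.14].

## Interface

Orientations are given as a rotation vector (axis times angle).
In Python, from bench import arm, camera gives the robot as it stands.
- The arm moves only by the tool move_arm, never from a script. Its argument "rows" is one flat list of numbers, 7 for each row, row after row: the closure, from 0 (fully open) to 1 (shut), then the shift along the tool's x, y, z in cm, then the turn, a rotation vector about the tool's x, y, z in degrees. A call has 1 to 12 rows; each row shifts and turns the pose as measured when the row begins, along the tool's axes as they then stand; what a row does not reach is not made up. A row lasts 1/10 s, in which the tool goes at most 50 mm and 8.59 degrees, less where a joint would pass 70% of its speed; a pose out of reach is approached as far as the arm can. A call with a gripper value outside its range is refused whole. The fingers move at their own pace and stop on an object; "force" is the grip in N (left out, the last holds). Time passes only in rows, so rows that do not move let the fingers close. It gives the time, the measured TCP pose, the force and the opening at its end, in the units of the state.
- arm.sense(): the state, without advancing time (a new reading comes with each control period).
- camera(name): name is "scene" or "top" or "wrist"; returns a dict with "frame" (420x560x3 uint8, red, green, blue), "intrinsics" (3x3 intrinsics, pixels), "rvec" (rotation vector, rad) and "tvec" (3), from world to camera coordinates, as OpenCV has them. Camera axes: x right, y down, z forward; pixel columns grow to the right and rows downward; lengths in mm; the calibration is good to about 2 mm. A picture is of the moment at which its call begins. There is no depth.
- arm.sign_off(): hands the job in, once; it reports no verdict.
The state is a dict: "t": time; "joint_positions": joint angles; "qd": joint speeds; "effort": joint torques, N m; "tcp_pos": TCP position; "eef_rot": TCP orientation; "wrist_force": force on the tool from outside, world axes, zero at the start; "ft_torque": the same for the moment, N m; "width": finger opening in mm.
Only numpy, scipy, OpenCV 4.12 (cv2) and the standard library are available. Lean on these libraries where they do the work, as an engineer would, in place of code of your own. Each camera call takes 0.05 s, during which the arm holds its last target. There are 200 camera calls.

## Task

First clear the glass jar from in front of the new tile strip: set it gently upright in the middle of the tub's lid. Then lift the straightedge out of its clips, set it down on the open ledge and tip it over so that it lies flat with its handle up; let go, take it up again and lay it flat on the ledge with its long edge flush against the strip's front edge, where the jar stood, its middle at the joint between the two tiles. Leave the tub, funnel, scoop and pegs where they are.

Things in the scene. Friction and masses are not known exactly. Their poses are not given: they have to be found in the camera images.
- strip: Fixed, newly glued strip of two terracotta tiles end to end, 300 mm long (own y) x 60 mm wide (own x) x 10 mm thick, raised on the tiled ledge, a narrow grey joint across its middle. Origin: centre of the underside, on the ledge (z = 0), under the joint. Own x points from front to rear edge; the front edge is the upright face at own x = -30 mm, on the robot's side.
- straightedge: Loose aluminium bar, 240 mm long (own x) x 54 wide (y) x 14 thick (z), 0.18 kg, black handle block in the middle of one wide face: 30 mm along x, 20 along y, z = 14 to 44 mm. Origin: centre of the other wide face; z points through the handle (up when it lies flat, handle up). Starts on edge in the clips, y up, handle sideways. On that edge it stands free; pushed by its top it topples.
- rack: Two pairs of fixed grey clips that hold the straightedge standing on its 14 mm edge on the ledge, top at 54 mm: upright cheeks 22 mm long (own x), 20 mm high, 5 mm thick, centred at own x = -100 and +100 mm, an 18 mm wide slot along own x between them, open at the top. Origin: middle of the slot, at ledge height.
- tub: Loose closed round blue plastic detergent tub, about 0.9 kg, 126 mm in diameter, 100 mm high, with a flat lid 132 mm across. Origin: centre of the underside; z up.
- jar: Loose upright glass jar with a steel screw lid, 56 mm in diameter, 90 mm high, about 0.25 kg. Stands on the ledge a few mm in front of the strip's front edge. Origin: centre of the underside; z up.
- funnel: Bystander. Stainless funnel standing on its wide mouth, 90 mm across, 110 mm high. Origin: centre of the underside.
- scoop: Bystander. White measuring scoop: cup 60 mm across, 45 mm high, flat handle reaching 97 mm from the cup's centre along own -x at 40 mm height. Origin: centre of the cup's underside.
- peg1: Bystander. Green clothes peg lying on its side, 74 mm long (own x) x 14 mm x 11 mm high. Origin: centre of the underside.
- peg2: Bystander. Second such clothes peg.

How it is judged (in metres and radians):
On the way, in this order (a step that is already met when the one before it is completed fails the run):
1. the jar stands upright in the middle of the tub's lid, let go, while the straightedge is still on edge (horizontal distance between jar and tub below 0.035 m and z of jar in the frame of tub between 0.094 and 0.106 m and angle between each of jar, tub's own z axis and vertical below 0.1 rad and linear speed of jar below 0.03 m/s and contact force between jar and the fingers below 0.05 N and angle between straightedge's own z axis and vertical above 0.8 rad), for 0.2 s.
2. the straightedge lies flat on the ledge with its handle up, let go (angle between straightedge's own z axis and vertical below 0.06 rad and height (world z) of straightedge below 0.005 m and contact force between straightedge and the fingers below 0.05 N and linear speed of straightedge below 0.03 m/s), for 0.2 s.
3. it is taken up again, level, clear of the ledge (height (world z) of straightedge above 0.01 m and angle between straightedge's own z axis and vertical below 0.25 rad and contact force between straightedge and the fingers above 0.5 N), for 0.1 s.
At the end, for the whole second after the job is handed in: The straightedge lies flat on the ledge, handle up, at rest, its long edge within 3 mm of the strip's front edge and parallel to it within 0.018 rad, its middle within 20 mm of the joint; the jar stands upright on the tub's lid, its centre within 35 mm of the tub's (horizontal distance between jar and tub below 0.035 m and z of jar in the frame of tub between 0.094 and 0.106 m and angle between each of jar, tub's own z axis and vertical below 0.1 rad and linear speed of jar below 0.03 m/s and contact force between jar and the fingers below 0.05 N and x of straightedge in the frame of strip between -0.06 and -0.055 m and angle between the x axis of straightedge and the y axis of strip, either way round below 0.018 rad and y of straightedge in the frame of strip between -0.02 and 0.02 m and angle between straightedge's own z axis and vertical below 0.04 rad and height (world z) of straightedge below 0.004 m and linear speed of straightedge below 0.02 m/s and angular speed of straightedge below 0.1 rad/s); the robot touches nothing.
It fails at once if the funnel, the scoop or a peg is shifted by more than 30 mm (distance of any of funnel, scoop, peg1, peg2 from where it was at the start of the episode above 0.03 m).
It fails at once if the tub is shifted by more than 40 mm (distance of tub from where it was at the start of the episode above 0.04 m).
It fails at once if the jar is tipped by more than about 35 degrees (angle between jar's own z axis and vertical above 0.6 rad).
It fails at once if the jar hits the tub with more than 40 N (dropped or rammed down) (contact force between jar and tub above 40 N).
It also fails if it takes over 72 s, if anything falls off the work surface, if the arm or the gripper's body presses on something with over 40 N, if the wrist force passes 120 N, or if a joint passes its speed limit or range.

## Working session

There is one attempt and no reset: what is moved stays moved. The work goes in short steps, Python scripts to look and compute and a tool call to move; the robot and the scene stay as the last step left them, time stands still between calls to the robot, and variables do not carry over. Pictures are saved under pics/ and viewed, about 8 in all and at most 12, crops included, and the job is handed in when it is done.

Besides the shell and the picture viewer there is one more tool, called after "Call:" as a command line: name --argument value ..., lists and objects as JSON in quotes. move_arm: Moves the arm, as the interface text tells. Its arguments: {"type":"object","properties":{"rows":{"type":"array"},"force":{"type":"number"}},"required":["rows"]}

```bash
ls; mkdir -p pics; cat > h.py <<'E'
import numpy as np, cv2
from bench import arm, camera
def save(name,fn):
    c=camera(name); cv2.imwrite(f'pics/{fn}.png',c['frame'][:,:,::-1]); np.savez(f'pics/{fn}.npz',**c); return c
def load(fn): return dict(np.load(f'pics/{fn}.npz'))
def ray(c,px,z):
    "pixels -> points on plane z"
    px=np.atleast_2d(np.array(px,float)); R=cv2.Rodrigues(c['rvec'])[0]; t=c['tvec'].reshape(3)
    o=-R.T@t; d=np.c_[px,np.ones(len(px))]@np.linalg.inv(c['intrinsics']).T@R
    return o+d*((z-o[2])/d[:,2])[:,None]
def proj(c,P):
    return cv2.projectPoints(np.atleast_2d(np.array(P,float)),c['rvec'],c['tvec'],c['intrinsics'],None)[0][:,0]
E
python3 - <<'E'
from h import *
a=save('scene','s0')['frame'];b=save('top','t0')['frame']
for f in('s0','t0'):
    c=load(f);R=cv2.Rodrigues(c['rvec'])[0];print(-R.T@c['tvec'].reshape(3),c['intrinsics'][0,0])
print(arm.sense())
E
```

```text
pics
[878.43489943 461.3605811  987.29201797] 404.2564352251005
[394.31255141   7.8725425  928.60162915] 446.1327782497731
{'t': 0.1, 'joint_positions': array([-1.46081981e+00,  2.59285927e-01,  1.53588776e+00, -3.64476057e-05,
        1.34800406e+00, -2.02812634e-01]), 'qd': array([ 0.00048229, -0.00119324, -0.00336057, -0.00110857, -0.00061331,
        0.00114926]), 'effort': array([ 2.11650455e-03, -4.38211155e+01, -2.84641010e+01,  7.19266478e-02,
        3.62437614e-02, -5.25260270e-05]), 'tcp_pos': array([ 169.19468837, -522.85172921,  217.92679761]), 'eef_rot': array([-3.10168272e+00, -4.89093225e-01, -5.97358792e-05]), 'wrist_force': array([-1.14875595, -0.48621294, -0.14890965]), 'ft_torque': array([-0.00349368,  0.01543556, -0.01484746]), 'width': 93.22151904807824}
```

View pics/t0.png

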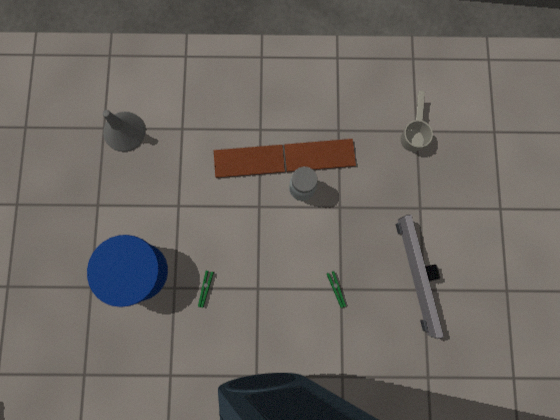

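View pics/s0.png

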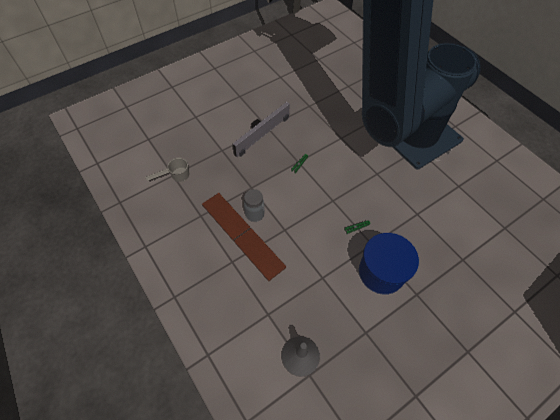

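Top view: tub lid at about (125,271), jar lid (304,180), strip (214–357, 140–178), bar from (408,217) to (436,336) with its handle to the right (433,272). Scene view: the tub is at (390,258), the jar at (253,197), the strip runs (210,200)–(280,270) and the bar (237,150)–(290,108).

```bash
cat > m.py <<'E'
from h import *
def tri(c1,p1,c2,p2):
    P=[c['intrinsics']@np.c_[cv2.Rodrigues(c['rvec'])[0],c['tvec'].reshape(3)] for c in(c1,c2)]
    X=cv2.triangulatePoints(P[0],P[1],np.array(p1,float).reshape(2,1),np.array(p2,float).reshape(2,1)).ravel();return X[:3]/X[3]
def blob(m,k=0):
    n,l,s,ce=cv2.connectedComponentsWithStats(m.astype(np.uint8)); i=np.argsort(-s[1:,4])[k]+1
    return (l==i)
def quad(m):
    c=max(cv2.findContours(m.astype(np.uint8),0,2)[0],key=cv2.contourArea); return c
E
python3 - <<'E'
from m import *
T,S=load('t0'),load('s0')
for n,c in(('t',T),('s',S)):
    h=cv2.cvtColor(c['frame'],cv2.COLOR_RGB2HSV).astype(int)
    H,s,v=h[...,0],h[...,1],h[...,2]
    blue=blob((H>105)&(H<130)&(s>200)&(v>60)); 
    top=blob((H>105)&(H<130)&(s>200)&(v>140))
    print(n,'blue',blue.sum(),top.sum(),cv2.fitEllipse(quad(top)))
    red=blob((H<15)&(s>130)&(v>50)); r=cv2.minAreaRect(quad(red)); print('red',red.sum(),r,cv2.approxPolyDP(quad(red),5,True).reshape(-1,2).tolist())
T4=cv2.resize(T['frame'][120:350,270:460],None,fx=3,fy=3,interpolation=2)
S4=cv2.resize(S['frame'][90:225,140:320],None,fx=4,fy=4,interpolation=2)
cv2.imwrite('pics/c1.png',np.clip(T4[:590,:,::-1].astype(float)*1.3,0,255)); cv2.imwrite('pics/c2.png',np.clip(S4[...,::-1].astype(float)*1.3,0,255))
E
```

```text
Traceback (most recent call last):
  File "m.py", line 6, in blob
    n,l,s,ce=cv2.connectedComponentsWithStats(m.astype(np.uint8)); i=np.argsort(-s[1:,4])[k]+1
                                                                     ~~~~~~~~~~~~~~~~~~~~^^^
IndexError: index 0 is out of bounds for axis 0 with size 0
```

```bash
python3 - <<'E'
from m import *
T,S=load('t0'),load('s0')
for n,c,p in(('t',T,[(127,271),(162,285),(304,180),(304,192),(250,160)]),('s',S,[(392,250),(385,287),(253,197),(255,213),(240,230)])):
    h=cv2.cvtColor(c['frame'],cv2.COLOR_RGB2HSV).astype(int)
    print(n,[h[y,x].tolist() for x,y in p])
    H,s,v=h[...,0],h[...,1],h[...,2]
    blue=blob((H>105)&(H<130)&(s>180)&(v>40)); 
    vt=np.percentile(v[blue],60); top=blob(blue&(v>vt*.85))
    print(n,'blue',blue.sum(),top.sum(),vt,cv2.fitEllipse(quad(top)))
    red=blob((H<15)&(s>130)&(v>50)); r=cv2.minAreaRect(quad(red)); print('red',red.sum(),r,cv2.approxPolyDP(quad(red),5,True).reshape(-1,2).tolist())
T4=cv2.resize(T['frame'][120:350,270:460],None,fx=2.5,fy=2.5,interpolation=2)
S4=cv2.resize(S['frame'][90:225,140:320],None,fx=4,fy=4,interpolation=2)
cv2.imwrite('pics/c1.png',np.clip(T4[:,:,::-1].astype(float)*1.3,0,255)); cv2.imwrite('pics/c2.png',np.clip(S4[...,::-1].astype(float)*1.3,0,255))
E
```

```text
t [[108, 208, 114], [108, 235, 52], [15, 5, 98], [30, 4, 59], [9, 164, 104]]
t blue 4318 3886 115.0 ((122.31084442138672, 270.3593444824219), (67.48221588134766, 71.5694580078125), 41.89585494995117)
red 1862 ((248.5877227783203, 160.869873046875), (27.154836654663086, 69.25952911376953), 85.31410217285156) [[282, 147], [215, 150], [215, 175], [284, 171]]
s [[112, 193, 90], [112, 180, 65], [6, 16, 81], [105, 7, 74], [8, 167, 84]]
s blue 2260 2093 89.0 ((390.9990539550781, 257.5266418457031), (46.54061508178711, 55.5057373046875), 120.91847229003906)
red 1135 ((259.75665283203125, 253.65042114257812), (53.527015686035156, 21.91879653930664), 48.8140754699707) [[250, 229], [235, 241], [270, 279], [285, 266]][ WARN:0@0.701] global loadsave.cpp:1063 imwrite_ Unsupported depth image for selected encoder is fallbacked to CV_8U.
```

View pics/c1.png

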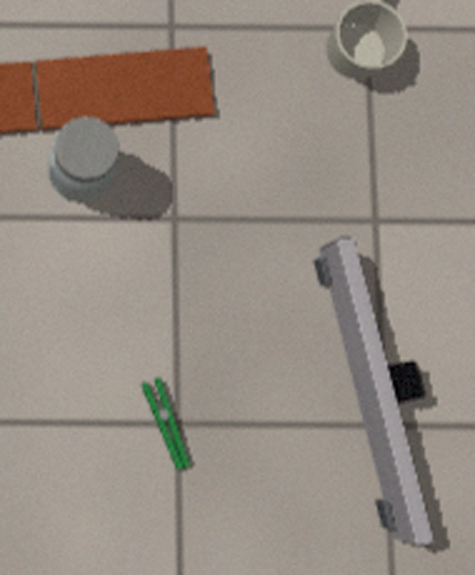

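View pics/c2.png

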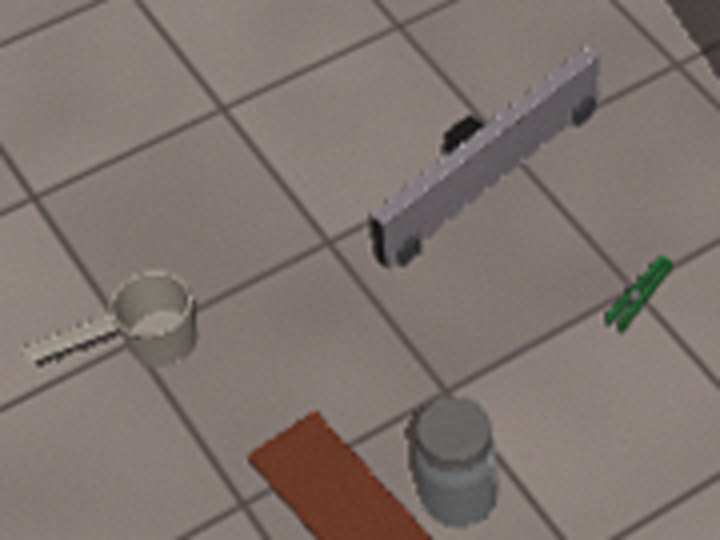

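Crops: the jar lid centre is at top-pixel (304.8,179.6) and scene-pixel (253.8,198). The bar's bright top edge runs (408,216)–(438.4,337.2) in top and (236,144.5)–(287.8,103) in scene, with the handle on the −y side.

```bash
python3 - <<'E'
from m import *
np.set_printoptions(precision=1,suppress=True)
T,S=load('t0'),load('s0')
for n,a,b in [('jar',(304.8,179.6),(253.75,198)),('tub',(123.5,271),(391,257)),('barfar',(408,216),(236,144.5)),('barnear',(438.4,337.2),(287.75,103)),
 ('strip rr',(353.2,138.8),(202.25,204.5)),('strip fr',(356,165.2),(219.25,192.75)),('strip lr',(214.5,150),(270,279.5)),('strip lf',(215.5,177),(285.5,266))]:
    X=tri(T,a,S,b); print(n,X,'T@z',ray(T,a,X[2])[0],'repro',(proj(S,X)-b)[0])
for n,p,z in[('jar',(304.8,179.6),90),('tub',(123.5,271),100),('far',(408,216),54),('near',(438.4,337.2),54),('peg2',(337,290),5),('peg1',(206,289),5),('scoop',(418,135),20),('s1',(353.2,138.8),10),('s2',(356,165.2),10),('s3',(214.5,150),10),('s4',(215.5,177),10),('joint f',(270+38/2.5,120+130/2.5),10)]: print(n,ray(T,p,z)[0])
for n,p,z in[('jar',(253.75,198),90),('tub',(391,257),100),('far',(236,144.5),54),('near',(287.75,103),54),('s1',(202.25,204.5),10),('s2',(219.25,192.75),10),('s3',(270,279.5),10),('s4',(285.5,266),10)]: print('S',n,ray(S,p,z)[0])
E
```

```text
jar [592.5 -46.9  76.4] T@z [593.4 -47.9  76.4] repro [-0.6 -0.2]
tub [412.9 290.5  89.1] T@z [413.1 290.2  89.1] repro [-0.2 -0. ]
barfar [ 525.5 -253.6   48.2] T@z [ 527.4 -255.9   48.2] repro [-1.1 -0.4]
barnear [ 294.1 -305.4   45.4] T@z [ 293.8 -305.1   45.4] repro [0.1 0. ]
strip rr [ 702.5 -157.    -3.1] T@z [ 704.2 -158.8   -3.1] repro [-1.  -0.4]
strip fr [ 642.4 -161.3    1. ] T@z [ 643.8 -162.8    1. ] repro [-0.8 -0.3]
strip lr [671.5 143.4   4.3] T@z [673.6 141.2   4.3] repro [-1.4 -0.3]
strip lf [614.4 137.5   2.7] T@z [614.5 137.4   2.7] repro [-0.1 -0. ]
jar [590.3 -47.   90. ]
tub [412.9 286.5 100. ]
far [ 526.6 -254.1   54. ]
near [ 294.8 -302.    54. ]
peg2 [ 380.4 -117.6    5. ]
peg1 [380.3 148.7   5. ]
scoop [ 706.4 -293.    20. ]
s1 [ 699.8 -156.5   10. ]
s2 [ 641.4 -161.2   10. ]
s3 [671.9 140.4  10. ]
s4 [612.8 136.4  10. ]
joint f [625.1 -10.8  10. ]
S jar [595.9 -38.   90. ]
S tub [418.1 292.9 100. ]
S far [ 525.8 -245.9   54. ]
S near [ 299.7 -298.8   54. ]
S s1 [ 703.2 -146.1   10. ]
S s2 [ 643.2 -153.5   10. ]
S s3 [670.4 148.   10. ]
S s4 [616.3 139.9  10. ]
```

```bash
cat >> m.py <<'E'
def go(x,y,z,yaw=None):
    "print shift in tool axes (cm) at present orientation and tilt/yaw errors (deg)"
    s=arm.sense(); R=cv2.Rodrigues(s['eef_rot'])[0]; d=R.T@(np.array([x,y,z])-s['tcp_pos'])/10
    cur=np.degrees(np.arctan2(R[1,0],R[0,0]))
    out=f"t {s['t']:.2f} tcp {np.round(s['tcp_pos'],1)} xyaw {cur:.1f} zdown {np.round(R[:,2],3)} shift cm {np.round(d,2)} |{np.linalg.norm(d):.1f}|"
    if yaw is not None:
        Rt=np.array([[np.cos(np.radians(yaw)),np.sin(np.radians(yaw)),0],[np.sin(np.radians(yaw)),-np.cos(np.radians(yaw)),0],[0,0,-1]])
        out+=f" turn deg {np.round(np.degrees(cv2.Rodrigues(R.T@Rt)[0].ravel()),2)} shift if turned first {np.round(Rt.T@(np.array([x,y,z])-s['tcp_pos'])/10,2)}"
    print(out, 'w',round(s['width'],1),'F',np.round(s['wrist_force'],1),'q6',round(s['joint_positions'][5],2))
E
python3 -c "
from m import *
go(560,-45,230)"
```

```text
t 0.10 tcp [ 169.2 -522.9  217.9] xyaw 17.9 zdown [-0.     0.002 -1.   ] shift cm [ 51.89 -33.44  -1.14] |61.7| w 93.2 F [-1.1 -0.5 -0.1] q6 -0.2
```

Call:
move_arm --rows '[0, 4.1, -2.65, -0.1, 0, 0, 0, 0, 4.1, -2.65, -0.1, 0, 0, 0, 0, 4.1, -2.65, -0.1, 0, 0, 0, 0, 4.1, -2.65, -0.1, 0, 0, 0, 0, 4.1, -2.65, -0.1, 0, 0, 0, 0, 4.1, -2.65, -0.1, 0, 0, 0, 0, 4.1, -2.65, -0.1, 0, 0, 0, 0, 4.1, -2.65, -0.1, 0, 0, 0, 0, 4.1, -2.65, -0.1, 0, 0, 0, 0, 4.1, -2.65, -0.1, 0, 0, 0, 0, 4.1, -2.65, -0.1, 0, 0, 0, 0, 4.1, -2.65, -0.1, 0, 0, 0]' --force 15

```text
t: 1.3
tcp_pos: [544.9, -61.2, 226.5]
eef_rot: [-3.101, -0.469, 0.005]
wrist_force: [-0.1, -1.1, -0.5]
width: 93.0
```

```bash
python3 -c "
from m import *
go(560,-45,230)
c=save('wrist','w1')
R=cv2.Rodrigues(c['rvec'])[0];print(-R.T@c['tvec'].reshape(3),c['intrinsics'][0,0],R)
print(proj(c,[592,-45,90]))
"
```

```text
t 1.30 tcp [544.9 -61.2 226.5] xyaw 17.2 zdown [-0.004  0.005 -1.   ] shift cm [ 1.92 -1.11 -0.35] |2.2| w 93.0 F [-0.1 -1.1 -0.5] q6 0.95
[621.76526159 -38.9416961  392.75839995] 358.87452649502154 [[ 0.29611937 -0.95513102 -0.00616831]
 [-0.91472633 -0.28543976  0.28600678]
 [-0.27493463 -0.07904983 -0.95820774]]
[[279.53536336 140.53259708]]
```

View pics/w1.png

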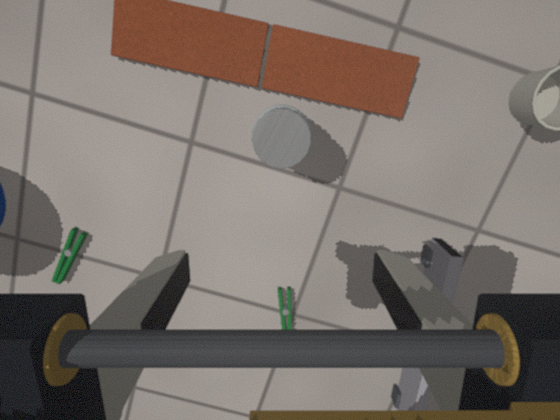

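Wrist view: jar lid at (282,137), strip front edge from (110,56) to (402,119), joint front end at (262,87), peg2 at (286,305).

```bash
cat >> m.py <<'E'
def strip(c,z=10):
    "front edge line of strip: fit to lower boundary of the red mask; returns pts"
    h=cv2.cvtColor(c['frame'],cv2.COLOR_RGB2HSV).astype(int)
    m=((h[...,0]<15)&(h[...,1]>120)&(h[...,2]>50)).astype(np.uint8); m=cv2.morphologyEx(m,cv2.MORPH_CLOSE,np.ones((9,9)))
    return blob(m>0)
def edge(c,m,cols):
    p=np.array([(x,np.nonzero(m[:,x])[0].max()+.5) for x in cols]); P=ray(c,p,10)
    vx,vy,x0,y0=cv2.fitLine(P[:,:2].astype(np.float32),cv2.DIST_HUBER,0,.01,.01).ravel()
    return P,(x0,y0),np.degrees(np.arctan2(vy,vx))
E
python3 - <<'E'
from m import *
c=load('w1'); m=strip(c)
P,o,a=edge(c,m,list(range(130,235))+list(range(320,390)));print('front edge',o,a)
print('corners',np.round(ray(c,[(110,56),(402,119),(418,58)],10),1).tolist(),'joint',ray(c,(262,87),10))
g=cv2.cvtColor(c['frame'],cv2.COLOR_RGB2GRAY)
print(cv2.HoughCircles(cv2.GaussianBlur(g,(5,5),0)[90:190,230:330],cv2.HOUGH_GRADIENT,1,50,param1=60,param2=12,minRadius=25,maxRadius=34))
for p in [(282,137)]: print('jar',[ray(c,p,z)[0] for z in(80,90)])
T,S=load('t0'),load('s0')
print('tri jar top/wrist',tri(T,(304.8,179.6),c,(282,137)),'scene/wrist',tri(S,(253.75,198),c,(282,137)))
go(591,-47,120)
E
```

```text
front edge (np.float32(628.58826), np.float32(-3.9654434)) -84.45245
corners [[613.2, 138.0, 10.0], [642.6, -160.9, 10.0], [701.4, -153.3, 10.0]] joint [[629.86920251 -13.93591648  10.        ]]
[[[53.5 49.5 32.3]]]
jar [array([594.50041531, -46.33657296,  80.        ]), array([595.37216956, -46.10013241,  90.        ])]
tri jar top/wrist [593.92411028 -47.40064641  74.65080831] scene/wrist [592.83695687 -45.791625    76.75970577]
t 1.35 tcp [548.8 -55.2 226.5] xyaw 17.4 zdown [-0.    0.01 -1.  ] shift cm [ 4.24  0.58 10.66] |11.5| w 92.8 F [2.8 2.6 0.5] q6 0.96
```

Call:
move_arm --rows '[0, 2.25, 0.3, 2, 0, 0, 0, 0, 2.25, 0.3, 2, 0, 0, 0, 0, 0, 0, 3, 0, 0, 0, 0, 0, 0, 3, 0, 0, 0, 0, 0, 0, 0, 0, 0, 0]'

```text
t: 1.85
tcp_pos: [596.5, -41.1, 122.3]
eef_rot: [-3.093, -0.488, -0.001]
wrist_force: [-0.9, -0.5, 0.3]
width: 92.6
```

```bash
python3 -c "
from m import *
go(594,-46.5,42,17.5)"
```

```text
t 1.85 tcp [596.5 -41.1 122.3] xyaw 17.9 zdown [-0.001  0.01  -1.   ] shift cm [-0.42  0.51  8.02] |8.0| turn deg [-0.56 -0.13  0.44] shift if turned first [-0.4   0.43  8.03] w 92.6 F [-0.9 -0.5  0.3] q6 0.99
```

Fingertips at z=122 are still above the jar, so I correct, descend and close.

Call:
move_arm --rows '[0, -0.4, 0.45, 0.5, -0.5, 0, 0, 0, 0, 0, 2.5, 0, 0, 0, 0, 0, 0, 2.5, 0, 0, 0, 0, 0, 0, 2.5, 0, 0, 0, 0, 0, 0, 0, 0, 0, 0, 1, 0, 0, 0, 0, 0, 0, 1, 0, 0, 0, 0, 0, 0, 1, 0, 0, 0, 0, 0, 0, 1, 0, 0, 0, 0, 0, 0, 1, 0, 0, 0, 0, 0, 0]' --force 15

```text
t: 2.85
tcp_pos: [600.4, -51.0, 54.5]
eef_rot: [3.097, 0.485, 0.031]
wrist_force: [-0.9, 5.8, 4.8]
width: 57.7
```

```bash
python3 -c "
from m import *
go(594,-46.5,180,17.5)"
```

```text
t 2.85 tcp [600.4 -51.   54.5] xyaw 17.8 zdown [ 0.021 -0.004 -1.   ] shift cm [ -0.24  -0.5  -12.56] |12.6| turn deg [ 0.57 -1.05  0.32] shift if turned first [ -0.48  -0.63 -12.55] w 57.7 F [-0.9  5.8  4.8] q6 0.99
```

Call:
move_arm --rows '[1, 0, 0, 0, 0, 0, 0, 1, 0, 0, 0, 0, 0, 0, 1, 0, 0, -1, 0, 0, 0, 1, 0, 0, -2, 0, 0, 0, 1, 0, 0, -3, 0, 0, 0, 1, 0, 0, -3.5, 0, 0, 0, 1, 0, 0, -3.5, 0, 0, 0]' --force 25

```text
t: 3.55
tcp_pos: [593.0, -51.1, 182.2]
eef_rot: [3.1, 0.487, 0.006]
wrist_force: [0.9, 0.6, -2.4]
width: 54.5
```

```bash
python3 -c "
from m import *
go(415,289,200,17.5)
c=save('wrist','w2');save('scene','s2')
a=load('s2')['frame'][60:320,180:440];cv2.imwrite('pics/c3.png',np.hstack([cv2.resize(c['frame'],(560,420))[:, :, ::-1][:, 60:460],cv2.resize(a,(400,420))[...,::-1]]))
print(np.round(proj(c,[415,289,100]),0))"
```

```text
t 3.55 tcp [593.  -51.1 182.2] xyaw 17.8 zdown [ 0.005 -0.003 -1.   ] shift cm [ -6.51 -37.82  -1.97] |38.4| turn deg [ 0.26 -0.19  0.35] shift if turned first [ -6.75 -37.79  -1.78] w 54.5 F [ 0.9  0.6 -2.4] q6 0.99
[[-209.  299.]]
```

View pics/c3.png

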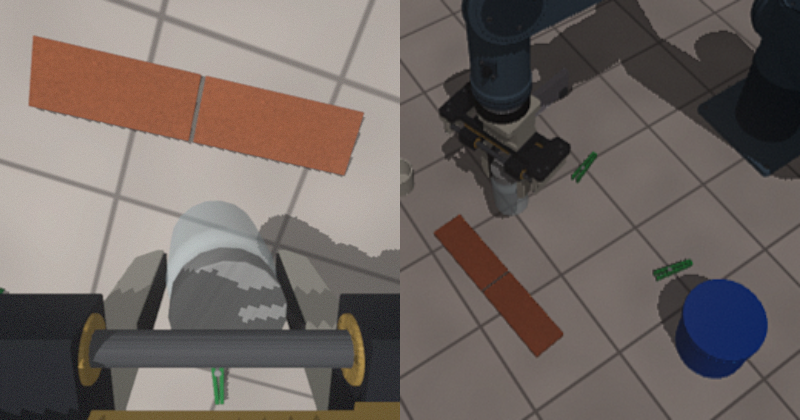

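The wrist picture shows the jar held between the fingers. The scene picture shows it hanging upright, with the tub lid clear.

Call:
move_arm --rows '[1, -0.2, -1, -2, 0, 0, 0, 1, -0.65, -4, -0.3, 0, 0, 0, 1, -0.65, -4, 0, 0, 0, 0, 1, -0.65, -4, 0, 0, 0, 0, 1, -0.65, -4, 0, 0, 0, 0, 1, -0.65, -4, 0, 0, 0, 0, 1, -0.65, -4, 0, 0, 0, 0, 1, -0.65, -4, 0, 0, 0, 0, 1, -0.65, -3, 0, 0, 0, 0, 1, -0.65, -2, 0, 0, 0, 0, 1, -0.3, -1, 0, 0, 0, 0]'

```text
t: 4.75
tcp_pos: [419.9, 267.4, 195.5]
eef_rot: [3.092, 0.474, 0.006]
wrist_force: [-0.5, -0.6, -2.0]
width: 54.9
```

```bash
python3 - <<'E'
from m import *
go(415,289,200,17.5)
c=load('w2'); m=strip(c)
P,o,a=edge(c,m,list(range(100,390)));print('front edge',o,a, 'joint front',ray(c,(60+192,141),10),ray(c,[(60+29,105),(60+345,176)],10))
c=save('wrist','w3')
h=cv2.cvtColor(c['frame'],cv2.COLOR_RGB2HSV).astype(int)
b=blob((h[...,0]>105)&(h[...,0]<125)&(h[...,1]>150)&(h[...,2]>40)); ct=quad(b).reshape(-1,2)
print(b.sum(),ct.min(0),ct.max(0))
hull=cv2.convexHull(quad(b)).reshape(-1,2); Q=ray(c,hull,100)[:,:2]
# circle with r=66 through lid's rim points
from scipy.optimize import least_squares
r=least_squares(lambda p:np.hypot(*(Q-p).T)-66,[415,289],loss='soft_l1',f_scale=2);print(r.x,np.round(r.fun,1))
cv2.imwrite('pics/w3.png',c['frame'][:,:,::-1])
E
```

```text
t 4.75 tcp [419.9 267.4 195.5] xyaw 17.4 zdown [ 0.006 -0.013 -1.   ] shift cm [ 0.18 -2.21 -0.48] |2.3| turn deg [ 0.79 -0.09 -0.05] shift if turned first [ 0.18 -2.21 -0.45] w 54.9 F [-0.5 -0.6 -2. ] q6 1.62
front edge (np.float32(629.04913), np.float32(-6.4765964)) -84.43182 joint front [[629.6237191  -12.34361479  10.        ]] [[ 615.22299411  137.0984429    10.        ]
 [ 642.86362093 -161.44416151   10.        ]]
14931 [164 121] [334 261]
[415.30472853 288.74105662] [  0.2  -0.2  -0.2  -0.1  -0.3  -0.6  -0.8  -0.7  -1.1  -1.   -1.4  -1.1
  -1.5  -1.8  -2.5  -2.2  -2.5  -3.  -21.5  -2.1  -1.6  -1.6  -1.5  -1.4
  -1.3  -1.4  -1.2  -1.   -0.6  -0.8  -0.4  -0.5  -0.3  -0.5  -0.5  -0.2
  -0.1  -0.1  -0.1]
```

View pics/w3.png

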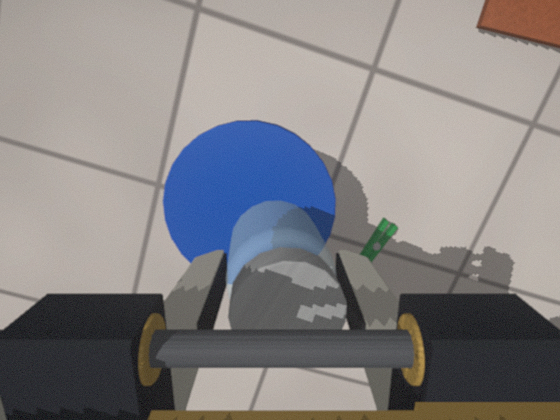

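Tub lid at (248,195), measured at (415,289), in agreement with before. The jar sits about 22 mm to the right of the lid's middle.

Call:
move_arm --rows '[1, 0.1, -1.1, 0, 0.7, 0, 0, 1, 0.1, -1.1, 0, 0, 0, 0, 1, 0, 0, 1.2, 0, 0, 0, 1, 0, 0, 1, 0, 0, 0, 1, 0, 0, 0.5, 0, 0, 0, 1, 0, 0, 0.3, 0, 0, 0]'

```text
t: 5.4
tcp_pos: [416.6, 288.2, 161.3]
eef_rot: [3.104, 0.471, 0.0]
wrist_force: [0.2, 0.1, -2.3]
width: 54.8
```

```bash
python3 -c "
from m import *
go(415,289,154,17.5)"
```

```text
t 5.40 tcp [416.6 288.2 161.3] xyaw 17.3 zdown [ 0.001 -0.002 -1.   ] shift cm [-0.13 -0.12  0.73] |0.8| turn deg [ 0.1  -0.   -0.23] shift if turned first [-0.13 -0.12  0.73] w 54.8 F [ 0.2  0.1 -2.3] q6 1.66
```

Call:
move_arm --rows '[1, 0, 0, 0.2, 0, 0, 0, 1, 0, 0, 0.2, 0, 0, 0, 1, 0, 0, 0.15, 0, 0, 0]'

```text
t: 5.7
tcp_pos: [416.9, 287.4, 154.8]
eef_rot: [3.104, 0.469, -0.001]
wrist_force: [-0.6, 0.7, 5.5]
width: 54.5
```

Contact felt: wrist force went from −2.3 to +5.5 N. I release.

Call:
move_arm --rows '[0.3, 0, 0, 0, 0, 0, 0, 0.1, 0, 0, 0, 0, 0, 0, 0, 0, 0, 0, 0, 0, 0, 0, 0, 0, 0, 0, 0, 0, 0, 0, 0, 0, 0, 0, 0, 0, 0, 0, -1.5, 0, 0, 0, 0, 0, 0, -3, 0, 0, 0, 0, 0, 0, -4, 0, 0, 0, 0, 0, 0, -3, 0, 0, 0]'

```text
t: 6.6
tcp_pos: [415.0, 286.8, 270.7]
eef_rot: [3.103, 0.469, -0.011]
wrist_force: [0.4, -0.4, -0.0]
width: 92.8
```

```bash
python3 - <<'E'
from m import *
go(410,-279,200,17.5)
c=save('wrist','w4');a=save('top','t4')['frame']
h=cv2.cvtColor(a,cv2.COLOR_RGB2HSV).astype(int)
cv2.imwrite('pics/c4.png',np.hstack([cv2.resize(c['frame'],(400,300)),cv2.resize(a,(400,300))])[...,::-1])
E
```

```text
t 6.60 tcp [415.  286.8 270.7] xyaw 17.2 zdown [-0.006 -0.005 -1.   ] shift cm [-17.15  53.88   7.34] |57.0| turn deg [ 0.15  0.43 -0.31] shift if turned first [-17.49  53.81   7.07] w 92.8 F [ 0.4 -0.4 -0. ] q6 1.66
```

View pics/c4.png

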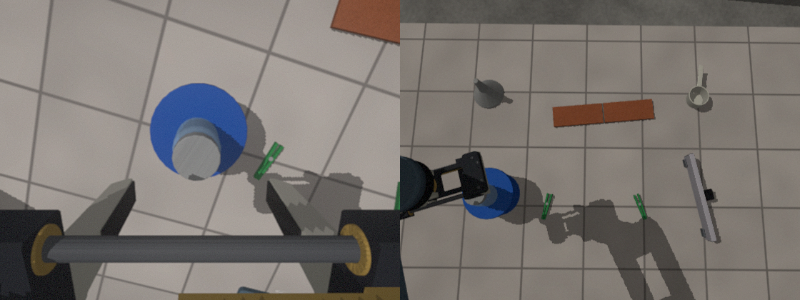

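Jar stands upright near the middle of the lid: lid centre (199,132), jar foot about (195,128) in the left crop. Next, the bar.

Call:
move_arm --rows '[0, -1.43, 4.58, 0, 0, 0, 0, 0, -1.43, 4.58, 0, 0, 0, 0, 0, -1.43, 4.58, 0, 0, 0, 0, 0, -1.43, 4.58, 0.3, 0, 0, 0, 0, -1.43, 4.58, 0.5, 0, 0, 0, 0, -1.43, 4.58, 0.5, 0, 0, 0, 0, -1.43, 4.58, 0.5, 0, 0, 0, 0, -1.43, 4.58, 0.5, 0, 0, 0, 0, -1.43, 4.58, 0.5, 0, 0, 0, 0, -1.43, 4.58, 0.5, 0, 0, 0, 0, -1.43, 4.58, 0.5, 0, 0, 0, 0, 0, 0, 0.5, 0, 0, 4.5]'

```text
t: 7.9
tcp_pos: [414.3, -257.0, 220.5]
eef_rot: [-3.12, -0.359, 0.001]
wrist_force: [0.6, 0.3, -0.5]
width: 93.1
```

```bash
python3 - <<'E'
from m import *
go(370,-292,215,12.5)
c=load('t4')
print('tcp now'); w=save('wrist','w5')
print(np.round(proj(w,[[527,-252,54],[295,-303,54],[411,-278,54],[416,-300,37]]),0))
E
```

```text
t 7.90 tcp [ 414.3 -257.   220.5] xyaw 13.1 zdown [-0.001  0.001 -1.   ] shift cm [-5.11  2.41  0.55] |5.7| turn deg [-0.06  0.04  0.61] shift if turned first [-5.08  2.46  0.55] w 93.1 F [ 0.6  0.3 -0.5] q6 0.56
tcp now
[[305.  66.]
 [297. 308.]
 [301. 199.]
 [323. 195.]]
```

View pics/w5.png

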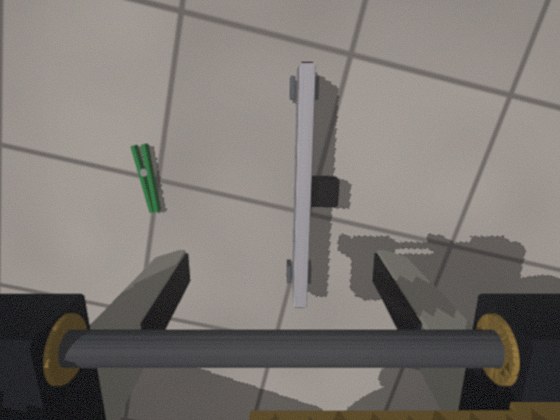

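Bar top edge runs from (307,63) to (300,306). The handle block is at (312–338, 177–206), on the right (−y).

```bash
python3 - <<'E'
from m import *
c=load('w5');g=cv2.cvtColor(c['frame'],cv2.COLOR_RGB2HSV).astype(int)
m=blob(((g[...,2]>140)&(g[...,0]>110)&(g[...,0]<170))[:, :] & (np.abs(np.arange(560)-303)<20)[None,:])
r=cv2.minAreaRect(quad(m));print(m.sum(),r)
F,N=ray(c,[(307,63),(300,306)],54);d=F-N;print(F,N,'mid',(F+N)/2,np.linalg.norm(d),np.degrees(np.arctan2(d[1],d[0])))
print('handle',ray(c,[(325,191),(312,191),(338,191)],37))
print('tri',tri(load('t0'),(408,216),c,(307,63)),tri(load('t0'),(438.4,337.2),c,(300,306)))
a=np.radians(12.3);t=(F+N)/2+15*np.array([np.sin(a),-np.cos(a),0]);print(t);go(t[0],t[1],65,12.3)
E
```

```text
3332 ((303.2918701171875, 184.49423217773438), (15.216352462768555, 243.4338836669922), 1.5911402702331543)
[ 529.55847701 -253.42073922   54.        ] [ 297.64179255 -305.0748435    54.        ] mid [ 413.60013478 -279.24779136   54.        ] 237.5994423826331 12.55636464965812
handle [[ 420.03804006 -301.20003697   37.        ]
 [ 417.07493578 -288.52667541   37.        ]
 [ 423.00093454 -313.87250123   37.        ]]
tri [ 527.70700223 -253.65018398   55.17584371] [ 293.79316504 -305.41123383   46.47121101]
[ 416.79559058 -293.90347498   54.        ]
t 7.95 tcp [ 413.6 -254.1  219.3] xyaw 12.8 zdown [-0.003  0.004 -1.   ] shift cm [-0.54  4.03 15.41] |15.9| turn deg [-0.27  0.11  0.52] shift if turned first [-0.54  3.96 15.43] w 93.1 F [-0.4  0.4 -1.2] q6 0.56
```

Call:
move_arm --rows '[0, -0.3, 2, 3, 0, 0, 0.4, 0, -0.25, 2, 4, 0, 0, 0, 0, 0, 0, 4, 0, 0, 0, 0, 0, 0, 3.5, 0, 0, 0, 0, 0, 0, 1, 0, 0, 0]' --force 20

```text
t: 8.45
tcp_pos: [417.1, -293.4, 59.3]
eef_rot: [-3.119, -0.348, -0.0]
wrist_force: [-0.8, 1.1, 0.9]
width: 92.8
```

```bash
python3 -c "
from m import *
go(416.8,-293.9,14,12.5)"
```

```text
t 8.45 tcp [ 417.1 -293.4   59.3] xyaw 12.7 zdown [-0.     0.003 -1.   ] shift cm [-0.04  0.06  4.53] |4.5| turn deg [-0.19 -0.03  0.24] shift if turned first [-0.04  0.04  4.53] w 92.8 F [-0.8  1.1  0.9] q6 0.51
```

Call:
move_arm --rows '[0, 0, 0, 2, 0, 0, 0, 0, 0, 0, 1.5, 0, 0, 0, 0, 0, 0, 0.8, 0, 0, 0, 0, 0, 0, 0, 0, 0, 0, 0.5, 0, 0, 0, 0, 0, 0, 1, 0, 0, 0, 0, 0, 0, 1, 0, 0, 0, 0, 0, 0, 1, 0, 0, 0, 0, 0, 0, 1, 0, 0, 0, 0, 0, 0, 1, 0, 0, 0, 0, 0, 0]'

```text
t: 9.45
tcp_pos: [419.7, -291.9, 19.5]
eef_rot: [3.121, 0.361, 0.005]
wrist_force: [0.4, -0.2, 0.6]
width: 49.6
```

```bash
python3 -c "
from m import *
go(416.8,-293.9,14,12.5)"
```

```text
t 9.45 tcp [ 419.7 -291.9   19.5] xyaw 13.2 zdown [ 0.003  0.    -1.   ] shift cm [-0.33  0.13  0.54] |0.7| turn deg [ 0.03 -0.19  0.68] shift if turned first [-0.33  0.13  0.55] w 49.6 F [ 0.4 -0.2  0.6] q6 0.51
```

Call:
move_arm --rows '[0.48, -0.2, 0.1, 0.6, 0, 0, 0, 1, 0, 0, 0.1, 0, 0, 0, 1, 0, 0, 0, 0, 0, 0, 1, 0, 0, 0, 0, 0, 0, 1, 0, 0, 0, 0, 0, 0]' --force 30

```text
t: 9.95
tcp_pos: [418.0, -293.5, 12.3]
eef_rot: [3.121, 0.359, 0.006]
wrist_force: [-0.6, 0.8, 2.3]
width: 43.9
```

```bash
python3 -c "
from m import *
go(416.8,-293.9,100,12.5)"
```

```text
t 9.95 tcp [ 418.  -293.5   12.3] xyaw 13.1 zdown [ 0.004  0.    -1.   ] shift cm [-0.09  0.02 -8.77] |8.8| turn deg [ 0.02 -0.21  0.62] shift if turned first [-0.12  0.02 -8.77] w 43.9 F [-0.6  0.8  2.3] q6 0.51
```

Call:
move_arm --rows '[1, 0, 0, -1, 0, 0, 0, 1, 0, 0, -2, 0, 0, 0, 1, 0, 0, -3, 0, 0, 0, 1, 0, 0, -3, 0, 0, 0]'

```text
t: 10.35
tcp_pos: [414.4, -290.4, 101.0]
eef_rot: [-3.111, -0.358, 0.006]
wrist_force: [0.2, -0.0, -1.5]
width: 43.7
```

```bash
python3 -c "
from m import *
go(535,-10,100,95.6)"
```

```text
t 10.35 tcp [ 414.4 -290.4  101. ] xyaw 13.1 zdown [-0.005  0.009 -1.   ] shift cm [ 18.12 -24.56   0.3 ] |30.5| turn deg [ -0.61  -0.29 -82.46] shift if turned first [26.73 14.74  0.1 ] w 43.7 F [ 0.2 -0.  -1.5] q6 0.51
```

Call:
move_arm --rows '[1, 1.81, -2.46, 0, -0.6, -0.3, -8.3, 1, 2.14, -2.17, 0, 0, 0, -8.3, 1, 2.43, -1.84, 0, 0, 0, -8.3, 1, 2.67, -1.47, 0, 0, 0, -8.3, 1, 2.85, -1.08, 0, 0, 0, -8.3, 1, 2.98, -0.65, 0, 0, 0, -8.3, 1, 3.04, -0.22, 0, 0, 0, -8.3, 1, 3.04, 0.22, 0, 0, 0, -8.3, 1, 2.98, 0.65, 0, 0, 0, -8.3, 1, 2.85, 1.07, 0, 0, 0, -8.0, 1, 0, 0, 0, 0, 0, 0]'

```text
t: 11.45
tcp_pos: [533.6, -0.7, 108.6]
eef_rot: [2.036, 2.378, -0.012]
wrist_force: [-0.1, -0.1, -2.0]
width: 44.2
```

```bash
python3 -c "
from m import *
go(535,-10,100,95.6)"
```

```text
t 11.45 tcp [533.6  -0.7 108.6] xyaw 98.9 zdown [ 0.003 -0.013 -1.   ] shift cm [-0.93 -0.    0.88] |1.3| turn deg [0.08 0.75 3.27] shift if turned first [-0.94  0.05  0.86] w 44.2 F [-0.1 -0.1 -2. ] q6 -0.35
```

Call:
move_arm --rows '[1, -0.5, 0, 1, 0, 0.7, 3.2, 1, -0.4, 0, 3, 0, 0, 0, 1, 0, 0, 3, 0, 0, 0, 1, 0, 0, 1.5, 0, 0, 0, 1, 0, 0, 0.3, 0, 0, 0, 1, 0, 0, 0, 0, 0, 0]'

```text
t: 12.05
tcp_pos: [535.3, -12.0, 20.8]
eef_rot: [2.114, 2.317, 0.001]
wrist_force: [0.5, -0.1, -1.3]
width: 43.8
```

```bash
python3 -c "
from m import *
go(535,-10,12.3,95.6)"
```

```text
t 12.05 tcp [535.3 -12.   20.8] xyaw 95.2 zdown [ 0.004 -0.003 -1.   ] shift cm [ 0.21 -0.01  0.85] |0.9| turn deg [ 0.2   0.19 -0.37] shift if turned first [ 0.2  -0.01  0.85] w 43.8 F [ 0.5 -0.1 -1.3] q6 -0.32
```

Call:
move_arm --rows '[1, 0, 0, 0.3, 0, 0.2, 0, 1, 0, 0, 0.2, 0, 0, 0, 1, 0, 0, 0.2, 0, 0, 0, 1, 0, 0, 0.1, 0, 0, 0]'

```text
t: 12.45
tcp_pos: [537.5, -13.2, 15.6]
eef_rot: [2.115, 2.314, 0.008]
wrist_force: [-0.8, 0.1, -1.5]
width: 43.8
```

Call:
move_arm --rows '[1, 0, 0, 0.2, 0, 0, 0, 1, 0, 0, 0.15, 0, 0, 0, 1, 0, 0, 0.1, 0, 0, 0]'

```text
t: 12.75
tcp_pos: [538.1, -13.3, 12.3]
eef_rot: [2.113, 2.313, 0.009]
wrist_force: [-4.2, -0.2, 15.6]
width: 44.0
```

Call:
move_arm --rows '[1, 0, 0, -0.05, 0, 0, 0, 0.4, 0, 0, 0, 0, 0, 0, 0.3, 0, 0, 0, 0, 0, 0, 0.15, 0, 0, 0, 0, 0, 0, 0, 0, 0, 0, 0, 0, 0, 0, 0, 0, 0, 0, 0, 0, 0, 0, 0, 0, 0, 0, 0, 0, 0, -1.5, 0, 0, 0, 0, 0, 0, -3, 0, 0, 0, 0, 0, 0, -4, 0, 0, 0, 0, 0, 0, -4, 0, 0, 0]'

```text
validation failed for argument at $.ro...
```

```bash
python3 - <<'E'
from m import *
go(575,-10,130,5.6)
c=save('top','t6');w=save('wrist','w6')
cv2.imwrite('pics/c6.png',np.hstack([cv2.resize(w['frame'],(400,300)),cv2.resize(c['frame'][100:310,200:480],(400,300))])[...,::-1])
E
```

```text
t 12.75 tcp [538.1 -13.3  12.3] xyaw 95.2 zdown [ 0.01  -0.001 -1.   ] shift cm [ -0.03   3.82 -11.73] |12.3| turn deg [ 0.55 -0.35 89.57] shift if turned first [  3.7    0.03 -11.77] w 44.0 F [-4.2 -0.2 15.6] q6 -0.32
```

View pics/c6.png

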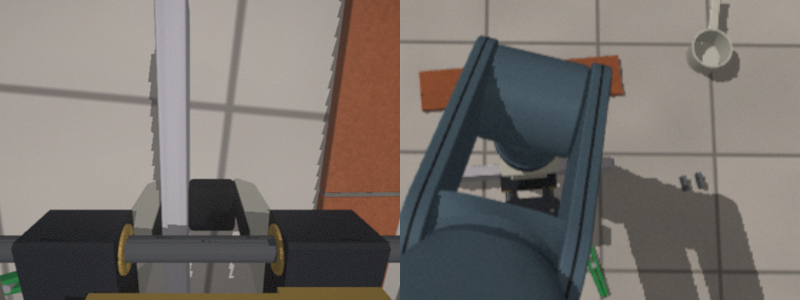

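The move was refused for a miscounted row, so nothing has been released yet. The picture shows the bar on edge, parallel to the strip, handle towards it. I now release.

Call:
move_arm --rows '[1, 0, 0, -0.05, 0, 0, 0, 0.4, 0, 0, 0, 0, 0, 0, 0.3, 0, 0, 0, 0, 0, 0, 0.15, 0, 0, 0, 0, 0, 0, 0, 0, 0, 0, 0, 0, 0, 0, 0, 0, 0, 0, 0, 0, 0, 0, 0, 0, 0, 0, 0, 0, 0, 0, -1.5, 0, 0, 0, 0, 0, 0, -3, 0, 0, 0, 0, 0, 0, -4, 0, 0, 0, 0, 0, 0, -4, 0, 0, 0]'

```text
t: 13.95
tcp_pos: [532.4, -12.1, 135.2]
eef_rot: [-2.117, -2.316, 0.001]
wrist_force: [1.4, -0.0, -0.3]
width: 93.4
```

```bash
python3 - <<'E'
from m import *
go(575,-10,120,5.6)
E
```

```text
t 13.95 tcp [532.4 -12.1 135.2] xyaw 95.2 zdown [-0.003  0.002 -1.   ] shift cm [-0.17  4.26  1.5 ] |4.5| turn deg [-2.400e-01  4.000e-02  8.956e+01] shift if turned first [4.26 0.2  1.52] w 93.4 F [ 1.4 -0.  -0.3] q6 -0.32
```

Call:
move_arm --rows '[0, -0.1, 4.2, 0, 0, 0, 0, 0, 0, 0, 0, 0, 0, 8.2, 0, 0, 0, 0, 0, 0, 8.2, 0, 0, 0, 0, 0, 0, 8.2, 0, 0, 0, 0, 0, 0, 8.2, 0, 0, 0, 0, 0, 0, 8.2, 0, 0, 0, 0, 0, 0, 8.2, 0, 0, 0, 0, 0, 0, 8.2, 0, 0, 0, 0, 0, 0, 8.2, 0, 0, 0, 0, 0, 0, 8.2, 0, 0, 0, 0, 0, 0, 8.2, 0, 0, 0, 0, 0, 0, 8]'

```text
t: 15.15
tcp_pos: [579.3, -9.9, 142.1]
eef_rot: [3.141, 0.043, 0.013]
wrist_force: [0.6, -0.9, -0.4]
width: 92.6
```

```bash
python3 - <<'E'
from m import *
go(575,-12,46,5.6)
c=save('wrist','w7'); print(np.round(proj(c,[[520,-12,54],[530,-130,54],[508,108,54]])))
cv2.imwrite('pics/w7.png',c['frame'][:,:,::-1])
E
```

```text
t 15.15 tcp [579.3  -9.9 142.1] xyaw 1.6 zdown [ 0.008 -0.001 -1.   ] shift cm [-0.51  0.19  9.61] |9.6| turn deg [ 0.06 -0.46 -4.03] shift if turned first [-0.45  0.17  9.61] w 92.6 F [ 0.6 -0.9 -0.4] q6 1.33
[[281. 288.]
 [432. 281.]
 [130. 298.]]
```

Call:
move_arm --rows '[0, -0.3, 0.1, 2, 0, -0.4, -4, 0, 0, 0, 3, 0, 0, 0, 0, 0, 0, 2.5, 0, 0, 0, 0, 0, 0, 1.5, 0, 0, 0, 0, 0, 0, 0.5, 0, 0, 0]'

```text
t: 15.7
tcp_pos: [578.2, -11.4, 45.9]
eef_rot: [3.135, 0.167, 0.009]
wrist_force: [-0.3, -0.1, 0.0]
width: 92.8
```

```bash
python3 - <<'E'
from m import *
go(542,-12,45,5.6)
E
```

```text
t 15.70 tcp [578.2 -11.4  45.9] xyaw 6.1 zdown [ 0.006 -0.002 -1.   ] shift cm [-3.61 -0.33  0.07] |3.6| turn deg [ 0.14 -0.31  0.49] shift if turned first [-3.61 -0.29  0.09] w 92.8 F [-0.3 -0.1  0. ] q6 1.25
```

Call:
move_arm --rows '[0, -1.5, 0, 0, 0, 0, 0, 0, -1.5, 0, 0, 0, 0, 0, 0, -0.8, 0, 0, 0, 0, 0, 0, -0.7, 0, 0, 0, 0, 0, 0, -0.7, 0, 0, 0, 0, 0, 0, -0.7, 0, 0, 0, 0, 0, 0, -0.7, 0, 0, 0, 0, 0, 0, -0.5, 0, 0, 0, 0, 0, 0, 0, 0, 0, 0, 0, 0]'

```text
t: 16.6
tcp_pos: [506.3, -20.0, 46.8]
eef_rot: [3.133, 0.18, 0.014]
wrist_force: [0.4, -0.5, 0.5]
width: 93.0
```

```bash
python3 - <<'E'
from m import *
go(542,-12,45,5.6)
c=save('wrist','w8');print(np.round(proj(c,[[489,-12,14],[501,-130,14]])))
h=cv2.cvtColor(c['frame'],cv2.COLOR_RGB2HSV).astype(int)
al=(h[...,2]>140)&(h[...,0]>110)&(h[...,0]<170); b=blob(al); p=quad(b).reshape(-1,2); print(b.sum(),p.min(0),p.max(0))
E
```

```text
t 16.60 tcp [506.3 -20.   46.8] xyaw 6.6 zdown [ 0.009 -0.003 -1.   ] shift cm [ 3.64 -0.39  0.21] |3.7| turn deg [ 0.2  -0.5   0.98] shift if turned first [ 3.63 -0.45  0.18] w 93.0 F [ 0.4 -0.5  0.5] q6 1.2
[[264. 269.]
 [458. 271.]]
12973 [ 74 221] [479 307]
```

Call:
move_arm --rows '[0, 0, 0, -3, 0, 0, 0, 0, 0, 0, -4, 0, 0, 0, 0, -2, -0.5, -4, 0, -0.5, 1, 0, -3, -0.5, -3, 0, 0, 0, 0, -3, 0, 0, 0, 0, 0, 0, 0, 0, 0, 0, 0, 0]'

```text
t: 17.25
tcp_pos: [424.7, -18.1, 192.0]
eef_rot: [3.134, 0.152, 0.001]
wrist_force: [-0.1, -0.2, -0.3]
width: 93.1
```

```bash
python3 - <<'E'
from m import *
go(489,-12,100,5.6)
c=save('wrist','w9')
E
```

```text
t 17.25 tcp [424.7 -18.1 192. ] xyaw 5.6 zdown [ 0.001 -0.004 -1.   ] shift cm [ 6.46 -0.02  9.2 ] |11.2| turn deg [ 0.23 -0.02 -0.04] shift if turned first [6.46 0.02 9.2 ] w 93.1 F [-0.1 -0.2 -0.3] q6 1.17
```

View pics/w9.png

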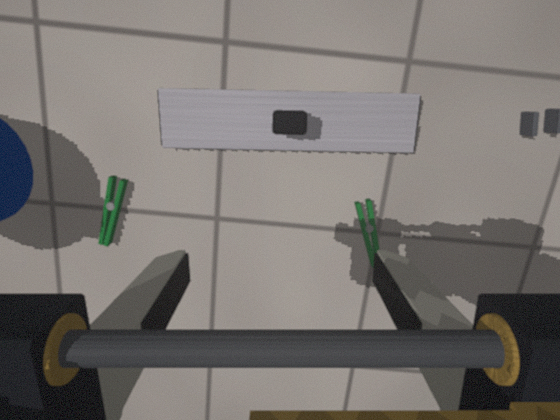

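The bar lies flat, handle up at (290,122), with corners about (160,89), (419,96), (415,153), (162,147). The peg2 at (367,230) has not been touched.

```bash
cat >> m.py <<'E'
def bar(c,gate=None):
    "flat bar: corners of bright mask at z=14 -> centre, yaw of long axis deg, and handle centre (z=44)"
    h=cv2.cvtColor(c['frame'],cv2.COLOR_RGB2HSV).astype(int)
    b=blob((h[...,2]>135)&(h[...,0]>105)&(h[...,0]<170)&(h[...,1]>6)); k=quad(b)
    P=ray(c,k.reshape(-1,2),14)[:,:2].astype(np.float32); r=cv2.minAreaRect(P); q=cv2.boxPoints(r)
    e=[q[1]-q[0],q[2]-q[1]]; e=max(e,key=np.linalg.norm)
    return np.array(r[0]),r[1],np.degrees(np.arctan2(e[1],e[0])),b
E
python3 - <<'E'
from m import *
c=load('w9'); ce,s,a,b=bar(c); print(ce,s,a,b.sum())
print('corners',ray(c,[(160,89),(419,96),(415,153),(162,147)],14)[:,:2].round(1).tolist())
print('handle',ray(c,[(290.5,122),(273,122),(307,122)],44)[:,:2])
go(ce[0],ce[1],60,5.6)
E
```

```text
[489.82473755 -19.43902588] (53.53185272216797, 238.80322265625) -85.49679 11286
corners [[506.1, 99.3], [523.1, -136.7], [471.5, -143.6], [453.8, 97.2]]
handle [[489.96571961 -20.87108437]
 [488.51473347  -6.02806093]
 [491.33428762 -34.8710024 ]]
t 17.30 tcp [426.9 -18.5 192.5] xyaw 5.5 zdown [ 0.004 -0.004 -1.   ] shift cm [ 6.21  0.64 13.27] |14.7| turn deg [ 0.27 -0.18 -0.06] shift if turned first [ 6.25  0.71 13.25] w 93.0 F [0.4 0.  0.3] q6 1.17
```

Call:
move_arm --rows '[0, 2.1, 0.2, 3, 0.25, -0.2, 1, 0, 2.1, 0.2, 3, 0, 0, 0, 0, 2, 0.2, 3, 0, 0, 0, 0, 0, 0, 3, 0, 0, 0, 0, 0, 0, 0.5, 0, 0, 0]'

```text
t: 17.8
tcp_pos: [500.1, -20.8, 65.1]
eef_rot: [3.136, 0.121, 0.017]
wrist_force: [-0.4, -0.2, -0.4]
width: 93.1
```

```bash
python3 - <<'E'
from m import *
go(489.9,-20,22,4.5)
E
```

```text
t 17.80 tcp [500.1 -20.8  65.1] xyaw 4.4 zdown [ 0.011 -0.003 -1.   ] shift cm [-1.06 -0.18  4.3 ] |4.4| turn deg [ 0.21 -0.63 -0.08] shift if turned first [-1.01 -0.16  4.31] w 93.1 F [-0.4 -0.2 -0.4] q6 1.23
```

Call:
move_arm --rows '[0, -0.6, -0.1, 1, 0.2, -0.6, 0, 0, -0.4, 0, 1.3, 0, 0, 0, 0, 0, 0, 1, 0, 0, 0, 0, 0, 0, 0.5, 0, 0, 0]'

```text
t: 18.2
tcp_pos: [491.8, -20.9, 26.1]
eef_rot: [3.139, 0.121, 0.002]
wrist_force: [-1.0, -0.1, 0.0]
width: 92.8
```

```bash
python3 - <<'E'
from m import *
go(489.9,-20,22,4.5)
E
```

```text
t 18.20 tcp [491.8 -20.9  26.1] xyaw 4.4 zdown [ 0.001 -0.    -1.   ] shift cm [-0.18 -0.11  0.41] |0.5| turn deg [ 0.01 -0.05 -0.08] shift if turned first [-0.18 -0.11  0.41] w 92.8 F [-1.  -0.1  0. ] q6 1.22
```

Call:
move_arm --rows '[0.4, -0.15, -0.1, 0.3, 0, 0, 0, 0.55, 0, 0, 0, 0, 0, 0, 0.6, 0, 0, 0, 0, 0, 0, 0.6, 0, 0, 0, 0, 0, 0, 0.6, 0, 0, 0, 0, 0, 0]' --force 30

```text
t: 18.7
tcp_pos: [491.7, -20.3, 24.8]
eef_rot: [3.138, 0.121, 0.007]
wrist_force: [1.0, -0.5, -0.3]
width: 57.6
```

```bash
python3 - <<'E'
from m import *
go(489.9,-20,21,4.5)
E
```

```text
t 18.70 tcp [491.7 -20.3  24.8] xyaw 4.4 zdown [ 0.004 -0.001 -1.   ] shift cm [-0.18 -0.04  0.38] |0.4| turn deg [ 0.08 -0.25 -0.08] shift if turned first [-0.18 -0.04  0.38] w 57.6 F [ 1.  -0.5 -0.3] q6 1.22
```

Call:
move_arm --rows '[1, -0.15, 0, 0.3, 0.1, -0.25, 0, 1, 0, 0, 0, 0, 0, 0, 1, 0, 0, 0, 0, 0, 0, 1, 0, 0, 0, 0, 0, 0, 1, 0, 0, 0, 0, 0, 0, 1, 0, 0, 0, 0, 0, 0]'

```text
t: 19.3
tcp_pos: [490.5, -20.5, 22.1]
eef_rot: [-3.139, -0.121, -0.001]
wrist_force: [-0.3, 0.3, -0.3]
width: 29.7
```

```bash
python3 - <<'E'
from m import *
go(489.9,-20,60,5.57)
E
```

```text
t 19.30 tcp [490.5 -20.5  22.1] xyaw 4.4 zdown [ 0.001  0.    -1.   ] shift cm [-0.05 -0.05 -3.79] |3.8| turn deg [-0.02 -0.03 -1.16] shift if turned first [-0.05 -0.05 -3.79] w 29.7 F [-0.3  0.3 -0.3] q6 1.22
```

Call:
move_arm --rows '[1, 0, 0, -1, 0, 0, 0, 1, 0, 0, -1.5, 0, 0, -1.1, 1, 0, 0, -1.3, 0, 0, 0, 1, 0, 0, 0, 0, 0, 0, 1, 0, 0, 0, 0, 0, 0]'

```text
t: 19.8
tcp_pos: [489.5, -20.3, 62.2]
eef_rot: [-3.137, -0.153, 0.002]
wrist_force: [0.1, -0.2, -1.8]
width: 29.9
```

```bash
python3 - <<'E'
from m import *
go(593,-15.5,50,5.57)
E
```

```text
t 19.80 tcp [489.5 -20.3  62.2] xyaw 5.6 zdown [-0.001  0.001 -1.   ] shift cm [10.34  0.53  1.2 ] |10.4| turn deg [-0.05  0.08 -0.  ] shift if turned first [10.34  0.53  1.22] w 29.9 F [ 0.1 -0.2 -1.8] q6 1.2
```

Call:
move_arm --rows '[1, 2.5, 0.15, 0, 0, 0, 0, 1, 3.5, 0.2, 0, 0, 0, 0, 1, 2.5, 0.15, 0, 0, 0, 0, 1, 1.2, 0, 1, 0, 0, 0, 1, 0, 0, 0.5, 0, 0, 0, 1, 0, 0, 0, 0, 0, 0]'

```text
t: 20.4
tcp_pos: [586.2, -15.0, 42.6]
eef_rot: [-3.136, -0.151, 0.012]
wrist_force: [0.0, -0.4, -0.4]
width: 29.9
```

```bash
python3 - <<'E'
from m import *
go(597,-15.5,23,5.57)
c=save('wrist','wa'); m=strip(c); ys,xs=np.nonzero(m); print(xs.min(),xs.max(),ys.max()); 
cols=[x for x in range(xs.min()+15,xs.max()-15)]
P,o,a=edge(c,m,cols);print(o,a); ce,s,ab,b=bar(c); print(ce,s,ab)
E
```

```text
t 20.40 tcp [586.2 -15.   42.6] xyaw 5.5 zdown [-0.008  0.002 -1.   ] shift cm [1.09 0.16 1.96] |2.2| turn deg [-0.16  0.44 -0.04] shift if turned first [1.07 0.15 1.96] w 29.9 F [ 0.  -0.4 -0.4] q6 1.26
0 559 171
(np.float32(629.8737), np.float32(-19.951967)) -84.40281
[580.04547119 -15.45550537] (63.27501678466797, 268.5897216796875) -83.17193
```

Call:
move_arm --rows '[1, 0.5, 0.1, 0.7, -0.15, 0.45, 0, 1, 0.3, 0, 0.7, 0, 0, 0, 1, 0.2, 0, 0.4, 0, 0, 0, 1, 0, 0, 0.2, 0, 0, 0]'

```text
t: 20.85
tcp_pos: [594.9, -15.3, 22.1]
eef_rot: [3.138, 0.15, 0.001]
wrist_force: [-3.7, 0.7, 37.2]
width: 29.6
```

```bash
python3 - <<'E'
from m import *
go(598,-15.3,22,5.57)
E
```

```text
t 20.85 tcp [594.9 -15.3  22.1] xyaw 5.5 zdown [ 0.  0. -1.] shift cm [0.31 0.03 0.01] |0.3| turn deg [ 0.   -0.02 -0.08] shift if turned first [0.31 0.03 0.01] w 29.6 F [-3.7  0.7 37.2] q6 1.26
```

Resting on the ledge, pressed at 37 N, so I ease off, let go and rise.

Call:
move_arm --rows '[1, 0, 0, -0.2, 0, 0, 0, 0.6, 0, 0, 0, 0, 0, 0, 0.5, 0, 0, 0, 0, 0, 0, 0.3, 0, 0, 0, 0, 0, 0, 0, 0, 0, 0, 0, 0, 0, 0, 0, 0, 0, 0, 0, 0, 0, 0, 0, -2, 0, 0, 0, 0, 0, 0, -3, 0, 0, 0, 0, -3, 0, -3, 0, 0, 0, 0, -4, 0, 0, 0, 0, 0, 0, 0, 0, 0, 0, 0, 0]'

```text
t: 21.95
tcp_pos: [522.6, -21.9, 106.4]
eef_rot: [-3.138, -0.152, 0.002]
wrist_force: [0.1, 0.2, -0.3]
width: 92.6
```

```bash
cat >> m.py <<'E'
def fit(c):
    m=strip(c); ys,xs=np.nonzero(m); print('strip cols',xs.min(),xs.max(),'rowmax',ys.max())
    P,o,a=edge(c,m,range(max(xs.min(),0)+25,xs.max()-25))
    ce,s,ab,b=bar(c); n=np.array([np.cos(np.radians(a+90)),np.sin(np.radians(a+90))]); t=np.array([n[1],-n[0]])
    d=ce-np.array(o); J=np.array([629.3,-12.3]); print('strip',np.round(o,1),a,'bar',ce,s,ab,'normal dist front',d@n,'along',(ce-J)@t,'dyaw',ab-a)
E
python3 - <<'E'
from m import *
go(520,-15.3,130,5.57)
c=save('wrist','wb'); fit(c)
E
```

```text
t 21.95 tcp [522.6 -21.9 106.4] xyaw 5.5 zdown [-0.002  0.    -1.   ] shift cm [-0.2  -0.68 -2.36] |2.5| turn deg [-0.01  0.09 -0.04] shift if turned first [-0.2  -0.68 -2.36] w 92.6 F [ 0.1  0.2 -0.3] q6 1.22
strip cols 51 509 rowmax 62
strip [627.    3.2] -84.433784 bar [594.0836792  -15.35923767] (52.593292236328125, 238.83839416503906) -84.43298 normal dist front -34.56148539902553 along -0.3710308907222458 dyaw 0.0008010864
```

Strip and bar are parallel (0.00°), centred within 1 mm along the strip, with about 7 mm gap left. I now push the bar home from the front with both open fingertips.

Call:
move_arm --rows '[0, 0, -0.6, 3, 0, 0, 0, 0, 0, 0, 3, 0, 0, 0, 0, 0, 0, 2.5, 0, 0, 0, 0, 0.5, 0, 1, 0, 0, 0]'

```text
t: 22.4
tcp_pos: [539.1, -17.5, 13.6]
eef_rot: [3.133, 0.149, 0.027]
wrist_force: [-0.6, -0.0, -0.4]
width: 93.2
```

```bash
python3 - <<'E'
from m import *
go(558,-17,9,5.57)
E
```

```text
t 22.40 tcp [539.1 -17.5  13.6] xyaw 5.5 zdown [ 0.017 -0.004 -1.   ] shift cm [1.88 0.13 0.5 ] |1.9| turn deg [ 0.32 -0.97 -0.12] shift if turned first [1.89 0.13 0.46] w 93.2 F [-0.6 -0.  -0.4] q6 1.24
```

Call:
move_arm --rows '[0, 0.6, 0, 0.4, 0.3, -0.9, -0.1, 0, 0.6, 0, 0.1, 0, 0, 0, 0, 0.3, 0, 0, 0, 0, 0]'

```text
t: 22.7
tcp_pos: [557.9, -16.2, 8.1]
eef_rot: [-3.138, -0.152, -0.001]
wrist_force: [-0.8, -0.3, -0.0]
width: 92.7
```

```bash
python3 - <<'E'
from m import *
go(567,-17,8,5.57)
E
```

```text
t 22.70 tcp [557.9 -16.2   8.1] xyaw 5.6 zdown [ 0.001  0.    -1.   ] shift cm [0.89 0.16 0.01] |0.9| turn deg [-0.   -0.03 -0.01] shift if turned first [0.89 0.16 0.01] w 92.7 F [-0.8 -0.3 -0. ] q6 1.24
```

Call:
move_arm --rows '[0, 0.3, 0, 0, 0, 0, 0, 0, 0.25, 0, 0, 0, 0, 0, 0, 0.2, 0, 0, 0, 0, 0]'

```text
t: 23.0
tcp_pos: [565.3, -15.7, 9.4]
eef_rot: [3.137, 0.153, -0.003]
wrist_force: [-9.7, -3.1, 1.8]
width: 93.0
```

Call:
move_arm --rows '[0, 0.15, 0, 0, 0, 0, 0]'

```text
t: 23.1
tcp_pos: [565.2, -15.7, 9.4]
eef_rot: [3.137, 0.153, -0.008]
wrist_force: [-3.8, -1.9, 0.6]
width: 92.8
```

Call:
move_arm --rows '[0, 0.1, 0, 0, 0, 0, 0]'

```text
t: 23.2
tcp_pos: [565.2, -15.7, 9.5]
eef_rot: [3.137, 0.153, -0.011]
wrist_force: [-3.5, -0.5, -0.6]
width: 92.9
```

Call:
move_arm --rows '[0, 0.25, 0, 0, 0, 0, 0]'

```text
t: 23.3
tcp_pos: [565.3, -15.7, 9.4]
eef_rot: [3.137, 0.153, -0.018]
wrist_force: [-10.3, -3.2, 7.1]
width: 93.1
```

Call:
move_arm --rows '[0, -0.5, 0, 0, 0, 0, 0, 0, -2.5, 0, 0, 0, 0, 0, 0, -1.5, 0, -3, 0, 0, 0, 0, -0.5, 0, -4, 0, 0, 0, 0, 0, 0, -3, 0, 0, 0, 0, 0, 0, 0, 0, 0, 0]'

```text
t: 23.9
tcp_pos: [518.3, -20.4, 114.8]
eef_rot: [3.137, 0.153, -0.001]
wrist_force: [1.1, 0.1, 0.0]
width: 93.5
```

```bash
python3 - <<'E'
from m import *
go(567,-17,8,5.57)
c=save('wrist','wc'); fit(c)
t=save('top','td');s=save('scene','sd')
cv2.imwrite('pics/fin.png',np.hstack([cv2.resize(c['frame'],(400,300)),cv2.resize(s['frame'][90:360,150:510],(400,300))])[...,::-1])
E
```

```text
t 23.90 tcp [518.3 -20.4 114.8] xyaw 5.6 zdown [-0.    -0.001 -1.   ] shift cm [ 4.88  0.12 10.68] |11.7| turn deg [0.07 0.03 0.02] shift if turned first [ 4.88  0.13 10.68] w 93.5 F [1.1 0.1 0. ] q6 1.22
strip cols 61 504 rowmax 58
strip [632.6 -39. ] -84.36561 bar [602.22668457 -14.7428894 ] (52.86845397949219, 239.13705444335938) -84.37869 normal dist front -27.83867255198811 along -0.22697836989427386 dyaw -0.013084412
```

View pics/fin.png

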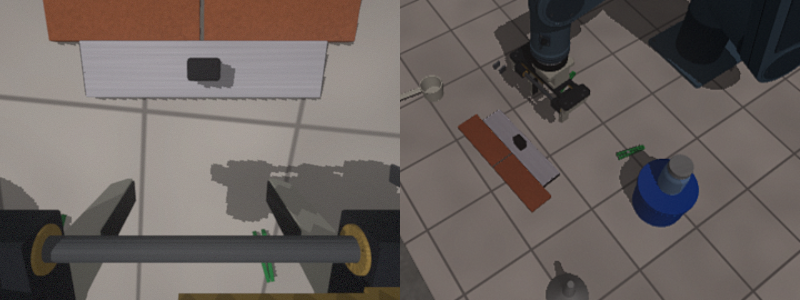

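The bar is flush against the strip, with its handle (204,69) at the joint (201,35). The jar stands upright on the tub lid (680,170), and the gripper touches nothing.

```bash
python3 -c "
from bench import arm
print(arm.sign_off())"
```

```text
the job is handed in; nothing more can be done
None
```

I carried out all the steps and handed the job in at about 24 s of the 72 s allowed. Sign-off gives no verdict, so what follows is from my own last checks.

- **Jar:** I set it down on the tub's lid with light contact of about 8 N. It stands upright near the middle in the last pictures. I did not measure its final offset by script.
- **Straightedge:** I lifted it from the clips and stood it on edge parallel to the strip. I tipped it flat with both fingertips, let go, took it up again by the handle and laid it down about 7 mm short of the strip. I then pushed it home until the force rose to about 10 N.
- **Final fit:** In the last wrist picture the bar's centre is 27.8 mm in front of the strip's edge, where flush is 27. It is parallel within 0.02° and its middle is about 0.2 mm from the joint.
- **Bystanders:** The gripper was clear of everything at the end. The scoop, funnel and pegs show no visible shift in the pictures, but I did not measure them.

- **Heights that disagreed:** Two-view heights came out low against the text. The jar read 75–77 mm instead of 90, the tub 89 instead of 100, and the bar 45–55 instead of 54. I put this down to pixel picking and calibration; contact forces and the grip widths bore out the places.
- **Mishaps:** One move call was refused for a miscounted row, and nothing moved. While laying the bar down the wrist force reached 37 N before I eased off.

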